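# Lock the fence bracket to its rail with a quarter-turn thumbscrew

## Robot

A 6-joint arm with a two-finger parallel gripper is mounted at the origin on a cart in front of the work surface, level with it; the furniture and walls round the work are solid. World frame = base frame: x ahead of the robot, y to its left, z up, the work surface at z = 0. Lengths are in m, angles in rad, forces in N, time in s.
With the tool pointing down it reaches from about 0.275 to 0.725 m from the base axis. Payload 5.6 kg.
Tool frame: the origin (TCP) lies on the mounting face of the last link; the fingertips stand 173 mm ahead of it and the grasp point (between the pads) lies 155 mm ahead of it; z points along the fingers, y is the direction in which the jaws open and shut (so a half turn about z gives the same grasp; the last joint's range is limited). The gripper opens to 85 mm and grips with 20 to 120 N. Pads are 22 mm wide; open, the fingers measure 114 mm over their backs; the gripper's body (76 mm by 85 mm) begins 54 mm behind the grasp point. The pads swing forward as they close: fully open they stand 13 mm farther back than shut.
Start: joints at [-1.003, 0.255, 0.108, 0, -1.424, -0.285], TCP at [0.153, -0.528, 0.405] pointing down, gripper open.
Joint ranges: [-2.95, 2.95], [-1.21, 1.97], [-1.09, 1.5], [-2.87, 1.71], [-2.94, -0.07], [-3.05, 3.05]. Speed limits (rad/s): [2.57, 2.57, 3.14, 3.14, 3.14, 3.14].

## Interface

Orientations are given as a unit quaternion [w, x, y, z].
In Python, from cell import r, jaws, camera, order gives the robot as it stands. Calls block until the motion is done:
- r.reach(position, orientation): joint-space move of the TCP to a pose.
- r.move_l(position, rot=None, feed=0.15, until_force=None): straight line of the TCP; rot=None keeps the orientation; feed is the mean speed in m/s. With until_force (N) it stops when the force on the tool has changed by that much, and returns True; else False.
- r.movej(angles): joint-space move.
- jaws.gripper_to(opening): opening from 0.0 (shut) to 1.0 (fully open); the grip force is fixed at half the most; returns when the fingers have stopped.
- r.sleep(seconds).
- r.ik(position, orientation): joint angles nearest the present ones, or None.
- r.sense(): the state.
- camera(name): name is "side" or "top" or "wrist"; returns a dict with "image" (400x640x3 uint8, blue, green, red), "z_map" (400x640 float32, m along the optical axis (not along the pixel's ray), 0 where there is no reading), "fx", "fy", "cx", "cy" (pixels), "T" (4x4, takes a point from camera to world coordinates). Camera axes: x right, y down, z forward; pixel columns grow to the right and rows downward; lengths in m; the calibration is good to about 2 mm. A picture is of the moment at which its call begins.
A pose or a line that the arm cannot do raises r.PlanningError and nothing moves.
- order.finish_job(): hands the job in, once; it reports no verdict.
The state is a dict: "t": time; "joints": joint angles; "dq": joint speeds; "tau": joint torques, N m; "tcp_pos": TCP position; "tool_rot": TCP orientation; "contact_force": force on the tool from outside, world axes, zero at the start; "torque": the same for the moment, N m; "gripper_width": opening from 0.0 (shut) to 1.0 (fully open).
Only numpy, scipy, OpenCV 4.12 (cv2) and the standard library are available. Lean on these libraries where they do the work, as an engineer would, in place of code of your own. Each camera call takes 0.05 s, during which the arm holds its last target. There are 200 camera calls.

## Task

Fasten the blue fence bracket to its rail: take the red thumbscrew from its wooden rest, put its foot through the slot in the bracket and, pressing only gently, slide the bracket along until you feel the foot find the hidden slot of the nut plate underneath. Let it down through both until its head sits flat on the bracket, then give it a quarter turn to lock it and let go. Leave the burr block, the abrasive roll and the chuck key where they are.

Things in the scene. Friction and masses are not known exactly. Their poses are not given: they have to be found in the camera images.
- screw_grip (a point): red paddle grip of the thumbscrew, 30 x 10 x 31 mm (long along x, 10 mm thick along y), upright on a round steel flange 24 mm wide and 3 mm thick. The point is on the screw's axis, 10 mm below the paddle's top, 21 mm above the flange's top, 24 mm above its underside. Mass about 60 g. At the start it hangs by its flange on the wooden rest.
- screw_foot (a point): the thumbscrew's foot: a round-ended steel cross pin 20 mm long (along x, parallel to the paddle) and 8 mm thick, at the end of a 7 mm shank below the flange. The point is on the foot's lowest line, on the screw's axis, 48.5 mm below screw_grip. The round underside centres itself in a slot from about 2 mm off.
- screw_rest: fixed wooden block 60 x 60 x 34 mm with a slot 23 x 11 mm (long along its x) right through it, which holds the foot; origin at the centre of its underside, z up. Lift the screw 30 mm to clear it. Between the rest and the rail stands a fixed bench vice, 133 mm high, at about x 0.44 to 0.58, y -0.08 to 0.05 in the room: carry the screw round or high over it.
- rail: fixed aluminium rail, 74 mm along x, 200 mm along y, 29 mm high; origin at the centre of its underside, z up. A channel runs along its y; a red mark on each side shows y = 0. In the channel under the bracket lies a hidden steel nut plate, its top 28 mm and underside 22 mm above the worktop, with 16 mm of space below it.
- rail_mark (a point): point over the red mark on the channel's centre line, 28 mm above the worktop (top of the nut plate); axes as the rail's. The nut plate's only opening, a slot 22.5 mm along x by 10.5 mm along y, is centred on x = 0 here, but where along y is not measured: anywhere within 16 mm either side of this point. The plate does not follow a light push.
- bracket_slot (a point): centre of the slot in the blue fence bracket, on the top of its 7 mm foot plate, 36 mm above the worktop; axes as the rail's. Slot 22.5 mm along x by 10.5 mm along y, right through. The bracket slides along the rail's y only, at most 34 mm either way from the mark, starting 22 to 32 mm on the +y side; it needs about 2 N, and the screw's foot standing in the slot pushes it along.
- bracket_fence (a point): middle of the top edge of the bracket's upright wooden fence, 81 mm above the worktop, 110 mm wide along x, 76 mm from the slot on its +y side. Foot resting on the nut plate: flange 16.5 mm above the bracket. Foot through both slots: flange on the bracket, pin 2.5 mm below the nut plate, free to turn either way; a quarter turn locks. The plates bear at most 40 N.
- burr_block_mid (a point): bystander: wooden block with burrs stuck in it, 50 x 130 x 66 mm; point at the middle of the wood
- abrasive_roll_mid (a point): bystander: dark red roll of abrasive, 52 mm wide, 49 mm high; point at its centre
- chuck_key_mid (a point): bystander: small steel T-shaped chuck key, 50 x 66 x 12 mm, lying flat; point near its middle

How it is judged:
On the way:
1. the foot has gone through the bracket's slot and the nut plate's slot, the flange down on the bracket, the paddle not yet turned (z of screw_grip in the frame of bracket_slot below 0.028 m and horizontal distance between screw_grip and bracket_slot below 0.006 m and angle between the x axis of screw_grip and the x axis of bracket_slot, either way round below 0.5 rad), for 0.1 s.
At the end, for the whole second after the job is handed in: the thumbscrew stands upright (within 0.15 rad) in the bracket's slot with its flange on the bracket (within 3.5 mm), its foot through both slots and turned more than 1.1 rad away from the slots' direction, at rest and released (z of screw_grip in the frame of bracket_slot below 0.0275 m and horizontal distance between screw_grip and bracket_slot below 0.006 m and angle between screw_grip's own z axis and vertical below 0.15 rad and angle between the x axis of screw_grip and the x axis of bracket_slot, either way round above 1.1 rad and linear speed of screw below 0.02 m/s); the robot touches nothing.
It fails at once if the screw is pressed on the bracket, nut plate or rail with more than 40 N (contact force between screw and rail above 40 N).
It fails at once if the burr block, the abrasive roll or the chuck key is moved more than 30 mm (distance of any of burr_block_mid, abrasive_roll_mid, chuck_key_mid from where it was at the start of the episode above 0.03 m).
It also fails if it takes over 72 s, if anything falls off the work surface, if the arm or the gripper's body presses on something with over 40 N, if the wrist force passes 120 N, or if a joint passes its speed limit or range.

## Working session

There is one attempt and no reset: what is moved stays moved. The work goes in short steps, each a Python script; the robot and the scene stay as the last script left them, time stands still between calls to the robot, and variables do not carry over. Pictures are saved under pics/ and viewed, about 8 in all and at most 12, crops included, and the job is handed in when it is done.

```bash
ls; mkdir -p pics; python3 - <<'E'
from cell import r,jaws,camera,order
import cv2,numpy as np,pickle
s=r.sense();print({k:np.round(v,3) for k,v in s.items()})
for n in("top","side"):
    c=camera(n);cv2.imwrite(f"pics/{n}0.png",c["image"]);pickle.dump(c,open(f"pics/{n}0.pkl","wb"))
    print(n,c["fx"],c["cx"],c["cy"],np.round(c["T"],3).tolist())
E
```

```text
pics
{'t': np.float64(0.0), 'joints': array([-1.003,  0.256,  0.107, -0.   , -1.424, -0.285]), 'dq': array([ 0.001,  0.   ,  0.   , -0.001,  0.   ,  0.   ]), 'tau': array([-2.0000e-03, -3.8662e+01,  2.3794e+01,  5.3650e+00, -6.0000e-03,
       -0.0000e+00]), 'tcp_pos': array([ 0.153, -0.528,  0.404]), 'tool_rot': array([-0.   , -0.141,  0.99 ,  0.001]), 'contact_force': array([-0.059,  0.897,  0.253]), 'torque': array([-0.031,  0.023,  0.049]), 'gripper_width': np.float64(0.998)}
top 415.0591553466419 324.96105840551434 202.58805619350215 [[0.016, -0.998, 0.058, 0.482], [-1.0, -0.016, -0.006, 0.028], [0.007, -0.058, -0.998, 1.096], [0.0, 0.0, 0.0, 1.0]]
side 376.31018485098735 312.93785391406396 197.84110743638968 [[1.0, -0.0, 0.012, 0.525], [-0.009, -0.649, 0.76, -0.646], [0.008, -0.76, -0.649, 0.647], [0.0, 0.0, 0.0, 1.0]]
```

View pics/top0.png

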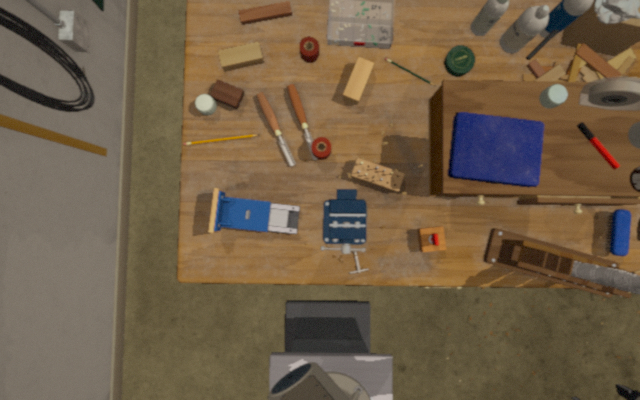

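View pics/side0.png

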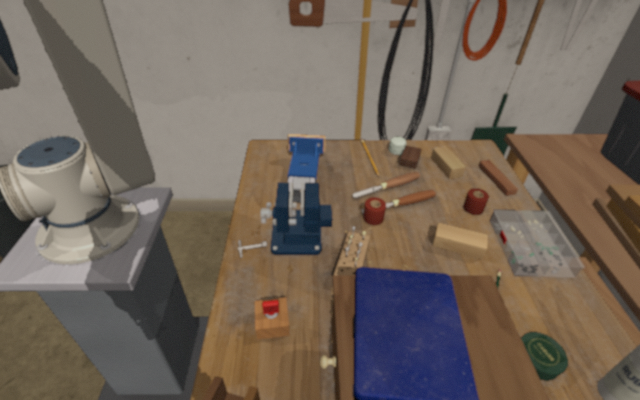

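Top view: the red paddle is at about (433,239) on the rest at (432,240). The blue bracket's slot is near (248,214), the vice at (345,220), and the fence is at the left (+y) end. I'll get coarse numbers first, then take close wrist views.

```bash
cat > h.py <<'E'
import cv2,numpy as np,pickle
def ray(c,uv,z):
    "world points of pixels uv (n,2) on plane height z"
    uv=np.atleast_2d(uv).astype(float)
    d=np.c_[(uv[:,0]-c["cx"])/c["fx"],(uv[:,1]-c["cy"])/c["fy"],np.ones(len(uv))]@c["T"][:3,:3].T
    o=c["T"][:3,3]
    return o+d*((z-o[2])/d[:,2])[:,None]
def cloud(c):
    v,u=np.indices(c["z_map"].shape);Z=c["z_map"]
    P=np.stack([(u-c["cx"])/c["fx"]*Z,(v-c["cy"])/c["fy"]*Z,Z],-1)
    return P@c["T"][:3,:3].T+c["T"][:3,3]
def hsv(c): return cv2.cvtColor(c["image"],cv2.COLOR_BGR2HSV)
def blobs(m,amin=15):
    cs,_=cv2.findContours(m.astype(np.uint8),cv2.RETR_LIST,cv2.CHAIN_APPROX_NONE)
    return sorted([k for k in cs if cv2.contourArea(k)>amin],key=cv2.contourArea,reverse=True)
def rect(c,k,z):
    p=ray(c,k[:,0,:],z)[:,:2]
    (cx,cy),(w,h),a=cv2.minAreaRect((p*1000).astype(np.float32))
    if w<h: w,h,a=h,w,a+90
    return np.round([cx,cy,w,h,(a+90)%180-90],1)   # mm, deg of the long side
E
python3 - <<'E'
from h import *
c=pickle.load(open("pics/top0.pkl","rb"));H=hsv(c);P=cloud(c)
h,s,v=H[...,0],H[...,1],H[...,2]
red=((h<6)|(h>174))&(s>170)&(v>90); roi=np.zeros(red.shape,bool); roi[220:260,410:455]=1
for k in blobs(red&roi,5): print("paddle",rect(c,k,.068),k.mean(0))
org=(h>5)&(h<20)&(s>120); zz=(P[...,2]>.025)&(P[...,2]<.045)
for k in blobs((zz|red)&roi,20): print("rest",rect(c,k,.034))
roi[:]=0; roi[185:245,200:305]=1
blue=(h>100)&(h<125)&(s>120)&roi
for k in blobs(blue,8): print("blue",rect(c,k,.036),k.mean(0))
rail=roi&(P[...,2]>.02)&(P[...,2]<.045)
for k in blobs(rail,50): print("rail",rect(c,k,.029))
for u,w in((248,214),(433,239),(283,218),(432,246)): print(u,w,P[w,u].round(3))
E
```

```text
paddle [ 456.4 -251.7   24.6    9.9    0.9] [[435.16 239.16]]
rest [ 456.2 -252.6   62.    60.   -82.9]
rest [ 457.6 -253.6   33.5   14.6  -10.3]
blue [512.3 231.4 130.8  97.9  84.7] [[238.81318681 213.32417582]]
blue [510.4 218.7  28.   17.9   0.9] [[247.25925926 214.2962963 ]]
rail [510.2 190.7 197.2  98.2  85. ]
248 214 [0.512 0.219 0.029]
433 239 [ 0.456 -0.249  0.06 ]
283 218 [0.503 0.129 0.028]
432 246 [ 0.438 -0.253  0.034]
```

```bash
cat >> h.py <<'E'
def q(psi): return [0,float(np.cos(psi/2)),float(np.sin(psi/2)),0]
E
python3 - <<'E'
from cell import r,jaws,camera
from h import *
p=np.radians(7)
for a in(p,p+np.pi,p-np.pi): print(r.ik([.456,-.252,.36],q(a)), r.ik([.51,.219,.36],q(a-.2)))
best=min((x for x in(p,p+np.pi)if r.ik([.456,-.252,.36],q(x)) is not None),key=lambda x:abs(r.ik([.456,-.252,.36],q(x))[5]))
print(best); r.reach([.456,-.252,.36],q(best))
c=camera("wrist");cv2.imwrite("pics/w1.png",c["image"]);pickle.dump(c,open("pics/w1.pkl","wb"))
print(r.sense()["t"],r.sense()["joints"],np.round(c["T"],3).tolist())
E
```

```text
[-0.20398878  0.2160914  -0.05697531  0.         -1.29772962  1.89695815] [ 0.68750233  0.28201214  0.03079781  0.         -1.31958199  0.80546704]
[-0.20398878  0.2160914  -0.05697531  0.         -1.29772962 -1.2446345 ] [ 0.68750233  0.28201214  0.03079781  0.         -1.31958199 -2.33612561]
[-0.20398878  0.2160914  -0.05697531  0.         -1.29772962 -1.2446345 ] [ 0.68750233  0.28201214  0.03079781  0.         -1.31958199 -2.33612561]
3.263765701229396
1.675 [-2.05577115e-01  2.16030307e-01 -5.67850893e-02  1.70435030e-04
 -1.29784916e+00 -1.24422061e+00] [[-0.121, 0.958, 0.261, 0.389], [0.993, 0.117, 0.032, -0.261], [0.001, 0.263, -0.965, 0.33], [0.0, 0.0, 0.0, 1.0]]
```

View pics/w1.png

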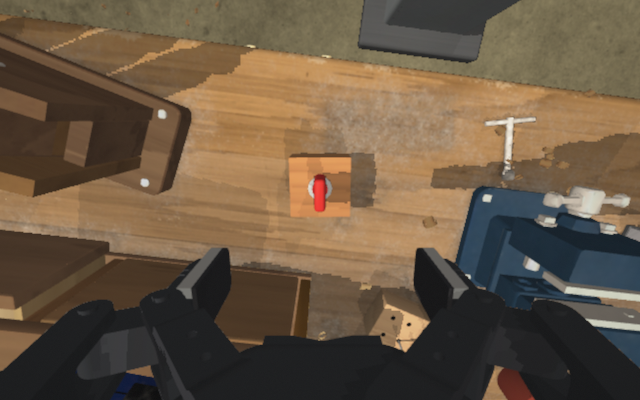

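Wrist view: the paddle runs from (320,178) to (320,208) on the rest, centred at (320,187). Nothing stands between the jaws, and the chuck key and burr block are well clear. Next I measure it from the red mask and depth.

```bash
python3 - <<'E'
from h import *
c=pickle.load(open("pics/w1.pkl","rb"));H=hsv(c);P=cloud(c)
h,s,v=H[...,0],H[...,1],H[...,2]
roi=np.zeros(h.shape,bool); roi[145:225,280:360]=1
red=((h<4)|(h>175))&(s>170)&roi
for k in blobs(red,5): print("paddle all @.068",rect(c,k,.068))
t=red&(P[...,2]>.0655); print("top z",np.percentile(P[...,2][red],[5,50,95]))
for k in blobs(t,5): print("paddle top",rect(c,k,.068))
r_=roi&(P[...,2]>.028)
for k in blobs(r_,500): print("rest",rect(c,k,.034))
fl=roi&(P[...,2]>.0355)
for k in blobs(fl,50): print("flange+paddle @.037",rect(c,k,.037))
for y0 in np.arange(-.36,-.12,.04):
  print(round(y0,2),[round(float(P[...,2][(abs(P[...,0]-x)<.02)&(abs(P[...,1]-y0)<.02)].max(initial=0)),3) for x in np.arange(.36,.60,.04)])
E
```

```text
paddle all @.068 [ 452.6 -255.8   31.6   11.4    6.9]
top z [0.04551205 0.06778188 0.06918171]
paddle top [ 454.3 -255.1   28.1    8.8    6.6]
rest [ 455.2 -255.    61.7   60.3    7.2]
flange+paddle @.037 [ 460.1 -254.6   37.4   23.5    6.9]
-0.36 [0.003, 0.003, 0.003, 0.003, 0.002, 0.022]
-0.32 [0.003, 0.003, 0.282, 0.272, 0.003, 0.138]
-0.28 [0.003, 0.33, 0.289, 0.269, 0.003, 0.135]
-0.24 [0.003, 0.003, 0.289, 0.07, 0.003, 0.109]
-0.2 [0.003, 0.003, 0.282, 0.26, 0.003, 0.01]
-0.16 [0.003, 0.003, 0.256, 0.003, 0.003, 0.035]
```

```bash
python3 - <<'E'
from cell import r,jaws,camera
from h import *
ps=np.radians(186.9)
r.reach([.4546,-.2551,.28],q(ps))
print(r.move_l([.4546,-.2551,.215],feed=.08,until_force=8), r.sense()["tcp_pos"])
jaws.gripper_to(0.0)
s=r.sense();print("closed",s["gripper_width"]*85,s["contact_force"],s["t"])
print(r.move_l([.4546,-.2551,.35],feed=.1,until_force=12))
s=r.sense();print(s["gripper_width"]*85,s["contact_force"],s["tcp_pos"])
# vice peak around and go high to a viewpoint near the rail
r.move_l([.44,-.20,.42],feed=.15)
r.reach([.44,.19,.42],q(np.radians(176)))
s=r.sense();print(s["joints"],s["contact_force"],s["t"])
c=camera("wrist");cv2.imwrite("pics/w2.png",c["image"]);pickle.dump(c,open("pics/w2.pkl","wb"))
E
```

```text
False [ 0.45490087 -0.25521406  0.21560275]
closed 8.916380300073122 [ 0.21217595 -0.07002679  1.05127042] 3.725
False
8.750092081840494 [-0.22533878  0.47941427 -0.12312614] [ 0.45446178 -0.25502505  0.34929968]
[ 7.34166029e-01  1.09969415e-01 -3.34035382e-02  2.24719170e-04
 -1.42795089e+00 -2.37558342e+00] [ 0.47713568  0.10298214 -0.73108377] 7.425
```

View pics/w2.png

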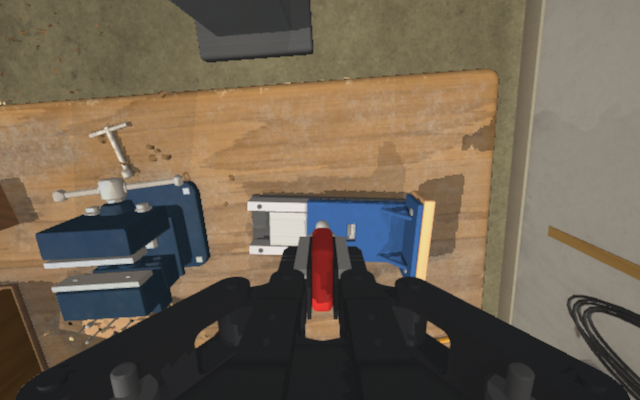

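The screw is held. The slot shows at about (351,231) in the blue plate, the rail's near end is at x≈250, and the fence is at x≈425. I'll measure the slot, the rail and the held paddle.

```bash
python3 - <<'E'
from h import *
c=pickle.load(open("pics/w2.pkl","rb"));H=hsv(c);P=cloud(c)
h,s,v=H[...,0],H[...,1],H[...,2]
roi=np.zeros(h.shape,bool); roi[185:285,240:440]=1
blue=(h>100)&(h<125)&(s>120)&roi
hole=~blue; hole[:,:335]=0; hole[:,368:]=0; hole[:215]=0; hole[:,:]&=roi; hole[248:]=0
for k in blobs(hole,10): print("hole@.036",rect(c,k,.036),k[:,0].min(0),k[:,0].max(0))
print(c["z_map"][225:243:3,345:360:3], P[225:243:3,351,2])
rail=(P[...,2]>.02)&(P[...,2]<.045)&roi
kk=blobs(rail,300)
for k in kk: print("rail@.029",rect(c,k,.029), ray(c,k[:,0],.029).min(0)[:2],ray(c,k[:,0],.029).max(0)[:2])
# lower/near edge line of blue plate & rail (small x side)
pts=np.array([[u,np.where(rail[:,u])[0].min()] for u in range(255,400)])
for a,b,z in((255,305,.029),(312,395,.036)):
    m=(pts[:,0]>=a)&(pts[:,0]<b);w=ray(c,pts[m],z);L=cv2.fitLine(w[:,:2].astype(np.float32),cv2.DIST_HUBER,0,.01,.01).ravel();print("edge",a,np.degrees(np.arctan2(L[1],L[0])),L[2:])
# fence top
wood=(P[...,2]>.072)&(P[...,2]<.09); wood[:,:395]=0; wood[:,445:]=0
for k in blobs(wood,50): print("fence@.081",rect(c,k,.081))
red=((h<4)|(h>175))&(s>170); t=red&(abs(P[...,2]-.273)<.006)
for k in blobs(t,50): print("paddle",rect(c,k,.273))
print("top z",np.percentile(P[...,2][red],[50,90,97]))
cv2.imwrite("pics/w2c.png",cv2.resize(c["image"][185:290,240:440],None,fx=4,fy=4,interpolation=cv2.INTER_CUBIC))
E
```

```text
hole@.036 [514.8 212.5  31.6  26.2  -3.4] [335 223] [356 247]
[[0.37376475 0.38169327 0.38095033 0.38193825 0.37500474]
 [0.37354022 0.38202327 0.38237455 0.38246214 0.37380847]
 [0.37591895 0.38515952 0.3840945  0.3832864  0.37518197]
 [0.3764459  0.38491708 0.38517398 0.38479573 0.37556377]
 [0.14836395 0.3859558  0.38401493 0.38580525 0.37799963]
 [0.14335169 0.3825124  0.38343072 0.38365933 0.37893137]] [0.02950321 0.02914027 0.02850687 0.02848226 0.0305543  0.03208489]
rail@.029 [505.3 198.4 211.4  95.7  84.8] [0.46353748 0.08961901] [0.56103065 0.30780071]
edge 255 85.939445 [0.4672744  0.13268223]
edge 312 84.814766 [0.47144896 0.22708732]
fence@.081 [509.1 291.2  93.9  20.6  -5.4]
paddle [439.  188.6  30.1   8.7  -4.1]
top z [0.27234909 0.27334727 0.27373291]
```

View pics/w2c.png

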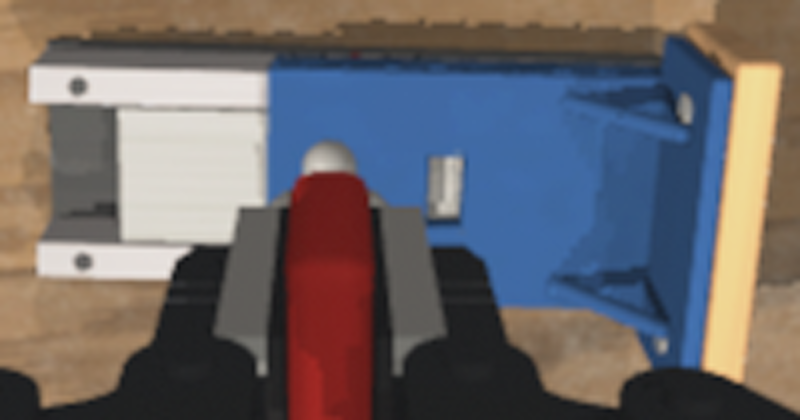

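The crop shows the slot at crop (428–465, 155–220), wholly visible. The pale nut plate shows through it. The red mark is at crop (355,52), full-image about (329,198). The paddle measures 30 × 8.7 mm at -4.1°, which is correct.

```bash
python3 - <<'E'
from h import *
c=pickle.load(open("pics/w2.pkl","rb"));H=hsv(c)
h,s,v=H[...,0],H[...,1],H[...,2]
hole=(s<110)&(v>60);m=np.zeros(h.shape,bool);m[219:241,343:361]=1
for k in blobs(hole&m,10): print("slot@.036",rect(c,k,.036),"@.029",rect(c,k,.029),k[:,0].min(0),k[:,0].max(0))
print(s[218:244:2,351],v[218:244:2,351])
red=((h<6)|(h>172))&(s>110);m[:]=0;m[192:204,318:340]=1
ys,xs=np.where(red&m);print("mark px",xs.mean() if len(xs) else None,ys.mean() if len(ys) else None,len(xs))
if len(xs): print([ray(c,[[xs.mean(),ys.mean()]],z).round(4).tolist() for z in(.01,.02,.029)])
print("rail end near edge",ray(c,[[248,197],[249,254]],.029).round(4).tolist())
t=pickle.load(open("pics/top0.pkl","rb"));Ht=hsv(t)
m=np.zeros(h.shape,bool);m[205:225,240:256]=1
g=(Ht[...,1]<130)&m
for k in blobs(g,3): print("top slot",rect(t,k,.036),k[:,0].min(0),k[:,0].max(0))
E
```

```text
slot@.036 [511.  216.9  20.9  14.8  -4.1] @.029 [513.7 217.4  21.4  15.1  -4.1] [343 224] [355 240]
[154 154 155  32  17  17  19  17  17  18  19 146 156] [164 164 164 158 177 178 186 191 191 196 161  77 155]
mark px None None 0
rail end near edge [[0.4597, 0.0971, 0.029], [0.5345, 0.0883, 0.029]]
top slot [510.4 218.6  23.   12.7   1.5] [245 210] [250 219]
```

```bash
python3 - <<'E'
from cell import r,jaws,camera
from h import *
ps=np.radians(174.8); x,y=.5112,.2192
r.reach([x,y,.27],q(ps)); r.move_l([x,y,.250],feed=.05)
print(r.sense()["t"],r.sense()["tcp_pos"])
hit=r.move_l([x,y,.226],feed=.012,until_force=4)
s=r.sense();print(hit,s["tcp_pos"],s["contact_force"],s["torque"],s["t"],s["gripper_width"]*85)
c=camera("side");pickle.dump(c,open("pics/s3.pkl","wb"))
cv2.imwrite("pics/s3.png",cv2.resize(c["image"][110:210,240:380],None,fx=5,fy=5,interpolation=cv2.INTER_CUBIC))
E
```

```text
8.7333 [0.51115346 0.21921051 0.24997327]
True [0.511227   0.21923623 0.23351703] [-1.17581909  0.58830657  5.01582982] [0.05207612 0.34115004 0.04988584] 10.0417 8.877566466429833
```

View pics/s3.png

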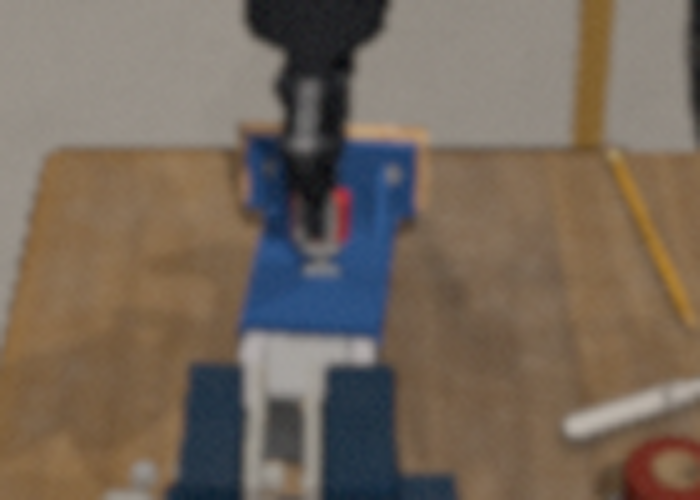

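The foot met resistance at TCP z 0.2335, and the nut plate was predicted at 0.234 (the bracket's top would have been 0.242). So it is through the bracket's slot and on the plate; the side view agrees. Next: step along rail -y with a light dab after each step.

```bash
cat > seek.py <<'E'
from cell import r,jaws,camera
from h import *
ps=np.radians(174.8); ydir=np.array([np.sin(np.radians(5.2)),np.cos(np.radians(5.2))]); xdir=np.array([ydir[1],-ydir[0]])
z0=r.sense()["tcp_pos"][2]; xy=np.array(r.sense()["tcp_pos"][:2]); d=0
for i in range(34):
    r.move_l([*xy,z0+.0006],feed=.02)
    xy=xy-.0014*ydir; d+=1.4
    g=r.move_l([*xy,z0+.0006],feed=.02,until_force=15)
    f=np.array(r.sense()["contact_force"]); fx=f[:2]@xdir; fy=f[:2]@ydir
    if g: print("lateral stop",f); break
    if abs(fx)>3: xy=xy+np.sign(fx)*.0003*xdir
    hit=r.move_l([*xy,z0-.005],feed=.015,until_force=4)
    s=r.sense(); print(f"{d:.1f} z {s['tcp_pos'][2]:.4f} fx {fx:.1f} fy {fy:.1f} fz {s['contact_force'][2]:.1f} t {s['t']:.1f}")
    if s["tcp_pos"][2]<z0-.0012: break
    if s["t"]>40: break
E
python3 seek.py
```

```text
1.4 z 0.2335 fx -0.3 fy 1.6 fz 4.5 t 10.8
2.8 z 0.2335 fx -0.1 fy 1.3 fz 3.6 t 11.5
4.2 z 0.2335 fx -1.6 fy 1.3 fz 5.1 t 12.2
5.6 z 0.2335 fx 0.3 fy 2.0 fz 4.0 t 12.9
7.0 z 0.2335 fx -1.1 fy 2.5 fz 3.7 t 13.6
8.4 z 0.2335 fx -0.0 fy 2.0 fz 4.2 t 14.3
9.8 z 0.2335 fx 0.4 fy 1.4 fz 3.9 t 15.1
11.2 z 0.2335 fx -0.1 fy 1.6 fz 3.1 t 15.8
12.6 z 0.2335 fx -0.6 fy 2.0 fz 4.8 t 16.5
14.0 z 0.2335 fx 0.1 fy 1.8 fz 3.9 t 17.2
15.4 z 0.2335 fx -0.2 fy 1.0 fz 4.4 t 17.9
16.8 z 0.2335 fx -0.2 fy 1.5 fz 3.6 t 18.6
18.2 z 0.2335 fx 0.4 fy 1.1 fz 3.5 t 19.3
19.6 z 0.2335 fx -0.0 fy 2.1 fz 4.7 t 20.0
21.0 z 0.2335 fx 0.8 fy 1.8 fz 4.7 t 20.8
22.4 z 0.2335 fx 0.6 fy 1.7 fz 3.7 t 21.5
23.8 z 0.2335 fx 0.0 fy 1.3 fz 4.0 t 22.2
25.2 z 0.2335 fx 0.1 fy 1.6 fz 3.4 t 22.9
26.6 z 0.2335 fx 0.6 fy 1.4 fz 3.9 t 23.6
28.0 z 0.2332 fx 1.6 fy 2.4 fz 4.4 t 24.4
29.4 z 0.2320 fx 0.4 fy 2.0 fz 2.2 t 25.1
```

The dip at 28.0 and 29.4 mm (0.3, then 1.5 mm) fits a 4 mm radius foot on the slot's edge, about 2.1 mm short of its centre. Move on 2.1 mm and go down.

```bash
python3 - <<'E'
from cell import r
from h import *
ydir=np.array([np.sin(np.radians(5.2)),np.cos(np.radians(5.2))])
xy=np.array(r.sense()["tcp_pos"][:2]); z0=.2335
r.move_l([*xy,z0+.0006],feed=.02); xy=xy-.0021*ydir
print(r.move_l([*xy,z0+.0006],feed=.02,until_force=15))
for z in(.229,.225,.221,.2185,.216):
    hit=r.move_l([*xy,z],feed=.012,until_force=6)
    s=r.sense();print(hit,s["tcp_pos"].round(4) if hasattr(s["tcp_pos"],"round") else s["tcp_pos"],np.round(s["contact_force"],1),np.round(s["torque"],2),s["t"])
    if hit: break
E
```

```text
False
False [0.5084 0.1876 0.2288] [ 0.4 -0.  -0.5] [-0.05 -0.09  0.05] 26.2167
False [0.5085 0.1878 0.2249] [ 0.3 -0.  -0.7] [-0.01 -0.06  0.03] 26.7
False [0.5085 0.1878 0.2209] [ 0.1 -0.3  0. ] [-0.04  0.   -0.01] 27.1833
False [0.5085 0.1878 0.2184] [ 1.  -0.2 -1. ] [-0.04 -0.08 -0.05] 27.5417
True [0.5086 0.1879 0.2172] [-1.   0.5  5.1] [-0.02  0.36 -0.02] 27.775
```

The flange seated at 0.2172 with 5 N. Hold briefly, then turn and check before letting go.

```bash
python3 - <<'E'
from cell import r,jaws,camera
from h import *
r.sleep(.4)
p=np.array(r.sense()["tcp_pos"]); p[2]+=.0002; r.move_l(p,feed=.01)
for a in np.radians([15,30,45,60,75,90]):
    # sign: q6 increases -> check by ik
    o=q(np.radians(174.8)+a); j=r.ik(p,o); 
    r.reach(p,o); s=r.sense(); print(round(np.degrees(a)),round(j[5],2),np.round(s["contact_force"],1),np.round(s["torque"],2),s["t"])
    if abs(s["torque"][2])>2.5: break
jaws_before=s["gripper_width"]*85
c=camera("wrist");pickle.dump(c,open("pics/w4.pkl","wb"));cv2.imwrite("pics/w4.png",c["image"])
print(jaws_before,s["tcp_pos"])
E
```

```text
15 -2.04 [-0.6  0.6  0.6] [0.73 0.25 0.02] 28.8
30 -1.78 [-0.7  0.9 -0.9] [ 0.35  0.12 -0.04] 29.1583
45 -1.52 [ 0.4 -1.  -0.5] [ 0.01 -0.   -0.02] 29.5167
60 -1.26 [-0.6 -0.2 -1. ] [ 0.02  0.05 -0.03] 29.875
75 -1.0 [ 0.4 -0.4 -1.2] [ 0.07  0.02 -0.01] 30.2333
90 -0.73 [-0.2 -0.7 -0.8] [-0.07  0.01 -0.  ] 30.5917
8.888680932589521 [0.50863034 0.18793804 0.21740415]
```

View pics/w4.png

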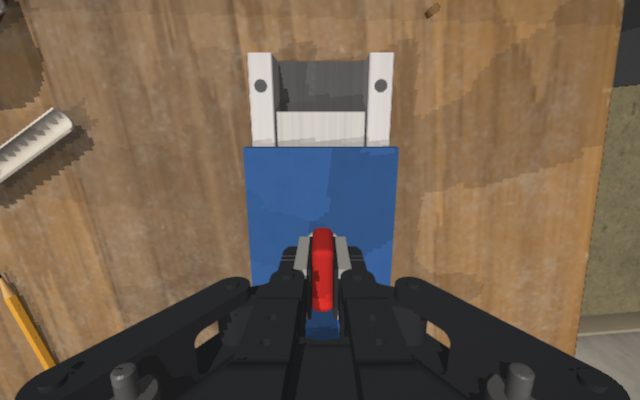

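The paddle (322,270) now lies along the rail, turned a quarter, with the jaws still holding it. Release, pull up straight and check.

```bash
python3 - <<'E'
from cell import r,jaws,camera
from h import *
jaws.gripper_to(0.4); p=np.array(r.sense()["tcp_pos"]); print(r.sense()["gripper_width"])
print(r.move_l([p[0],p[1],.30],feed=.06,until_force=8), r.sense()["contact_force"])
r.move_l([.47,p[1],.40],feed=.15); r.sleep(.3)
c=camera("wrist");pickle.dump(c,open("pics/w5.pkl","wb"));cv2.imwrite("pics/w5.png",c["image"])
H=hsv(c);P=cloud(c);h,s,v=H[...,0],H[...,1],H[...,2]
red=((h<4)|(h>175))&(s>170)&(P[...,2]>.04)&(P[...,2]<.1)
for k in blobs(red,30): print("paddle@.070",rect(c,k,.070),k[:,0].mean(0))
print("z",np.percentile(P[...,2][red],[5,50,95]), "plate z",np.median(P[...,2][(h>100)&(h<125)&(s>120)&(P[...,2]<.05)]), r.sense()["t"])
E
```

```text
0.39952856507213547
False [ 0.050837    0.39002285 -0.5414644 ]
paddle@.070 [506.7 186.3  32.8   9.8  80.9] [284.61111111 188.98611111]
z [0.0507507  0.06975076 0.07119778] plate z 0.03651575576613833 33.75
```

View pics/w5.png

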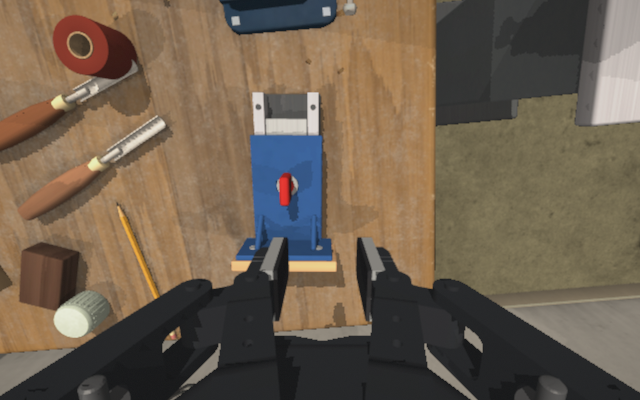

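The screw stands at (285,188) with its flange on the bracket and the paddle along the rail. The paddle's top is at 0.070 m, as expected when seated, and the arm is clear.

```bash
python3 -c "
from cell import order,r
print(order.finish_job(), r.sense()['t'])"
```

```text
the job is handed in; nothing more can be done
the job is handed in; nothing more can be done
```

The thumbscrew is seated through both slots, locked with a quarter turn and released, and the job was handed in at about 34 s of the 72 s allowed.

**What I did:**
- I took the screw from its rest and carried it high past the vice, then put its foot through the bracket's slot. It met the nut plate at TCP z 0.2335 m, against a predicted 0.234 m.
- I slid the bracket about 31 mm towards -y with dabs of 3 to 5 N. The foot began to dip at 28 mm, and I went 2.1 mm beyond the 29.4 mm step to reach the slot's centre.
- I lowered it until the flange seated at TCP z 0.2172 m with 5 N, against a predicted 0.2176 m. Then I turned it 90°, which it did freely, let go and backed off.

**Last checks:**
- **Seating:** the paddle's top is at 0.070 m, which is what a flange flat on the bracket gives. That reading fits an upright screw, though I did not measure the tilt itself.
- **Turn:** the paddle measured about 81° in the room, roughly 86° from the slots' direction. The arm turned exactly 90°; I put the 4° down to measurement error.
- **Forces:** no contact force I read while the screw was on the plates passed about 5 N, and the tool force was near zero after release.
- **Bystanders:** the arm never went near the burr block, abrasive roll or chuck key, but I did not measure them again at the end.

No check failed. Camera positions of the held and the seated paddle differed from the arm's by about 1 to 2 mm, within the stated calibration.

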